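Roll the polarimeter tube neck up and lay it in the instrument

TASK

The long polarimeter tube is lying over on its filler neck: roll it along the bench, without picking it up, until the neck points straight up. Then lift it across and lay it, neck still straight up, on the V supports in the polarimeter's open chamber, with its end cap right up against the left-hand end wall (left as seen from the robot), and let go. It is glass, so handle it and set it down gently, and leave everything else on the bench where it is.

Things in the scene. Friction and masses are not known exactly. Their poses are not given: they have to be found in the camera images.
- long_tube_mid (a point): the long polarimeter tube, 140 mm: glass barrel 22 mm across, 104 mm long, between two fluted aluminium end caps 40 mm across, 18 mm long, on which it rolls (axis 20 mm above the bench); 0.11 to 0.22 kg. A filler neck stands out of one side. Point: on the axis, half-way along; x along the tube, z along the neck. Stays where it is left. At the start the neck is about 106 degrees from straight up
- neck_rim (a point): centre of the rim of the long tube's filler neck, 36 mm from the tube's axis and 32 mm from its middle towards its +x end. The neck is a glass stem 12 mm across, ending in a cup 20 mm across and 12 mm tall; at the start the cup rests on the bench. z points out of the neck
- polarimeter: the polarimeter, a fixed off-white instrument 300 mm deep (x), 560 mm long (y), 145 mm tall; origin under its centre, its front (-x), with the display, towards the robot. Its chamber, black inside, is open at the top: x from -125 to -5 mm, y from -105 to 105 mm, floor 72 mm above the bench. The lid is folded flat on the deck behind the chamber, 155 mm above the bench
- v_supports (a point): centre line of the two aluminium 90-degree V supports in the chamber, at their bottom edge, 94 mm above the bench, 65 mm in front of the polarimeter's origin; axes as the polarimeter's. They run along y: one from 8 to 75 mm to the right of this point, one from 58 to 105 mm to its left, up to the end wall; between them is free room for fingers down to 72 mm
- tube_home (a point): where the tube's mid point comes when the tube is home: on the V supports with a cap's end touching the left (+y) end wall; 122 mm above the bench, 65 mm in front of the polarimeter's origin and 35 mm to its left; axes as the polarimeter's, so the tube lies along y. Either end of the tube may go to the wall
- left_stop (a point): centre of the small round window in the chamber's left (+y) end wall, on the line of the tube's axis, 122 mm above the bench; this wall is the stop
- short_tube_mid (a point): a second polarimeter tube of the same make but only 90 mm long over its caps, its neck half-way along; lying on the bench, not to be used; point on its axis, half-way along
- beaker_mid (a point): glass beaker, 68 mm across, 88 mm tall; its centre
- wash_bottle_mid (a point): white squeeze bottle with a bent spout, 70 mm across, 200 mm tall; centre of its body
- reagent_bottle_mid (a point): amber glass jar with black cap, 60 mm across, 125 mm tall; its centre
- petri_dish_mid (a point): shallow glass dish, 88 mm across, 16 mm tall; its centre
- spare_cap_mid (a point): loose aluminium cap ring, 40 mm across, 18 mm tall, lying flat; its centre
- spatula_mid (a point): narrow steel laboratory spatula, 190 mm long, 5 mm thick, lying flat; the middle of its length
- wipes_box_mid (a point): cardboard box of wipes, 120 x 220 x 85 mm; its centre
Things that resemble listed ones, but are neither listed nor needed, are in the scene too. What is shaped like the part that bears long_tube_mid but blue or green is not meant.

How it is judged:
On the way:
1. the long tube is rolled on the bench until its neck points up (within 12 degrees) (angle between long_tube_mid's own z axis and vertical below 0.21 rad and height (world z) of long_tube_mid below 0.024 m), for 0.2 s.
At the end, for the whole second after the job is handed in: the long tube rests in the chamber on both V supports, on their line and height within 4 mm and 0.06 rad, its cap within 3 mm of touching the left end wall, its neck within 12 degrees of straight up, at rest and let go (angle between long_tube_mid's own z axis and vertical below 0.21 rad and angle between the x axis of long_tube_mid and the y axis of polarimeter, either way round below 0.06 rad and x of long_tube_mid in the frame of tube_home between -0.004 and 0.004 m and y of long_tube_mid in the frame of tube_home between -0.003 and 0.003 m and z of long_tube_mid in the frame of tube_home between -0.004 and 0.004 m and linear speed of long_tube below 0.01 m/s and angular speed of long_tube below 0.1 rad/s and contact force between the fingers and long_tube below 0.05 N).
It fails at once if the long tube is lifted off the bench before it has been rolled neck up (height (world z) of long_tube_mid above 0.035 m and angle between long_tube_mid's own z axis and vertical above 0.6 rad).
It fails at once if the long tube is knocked or pressed against the polarimeter harder than 30 N (contact force between long_tube and polarimeter above 30 N).
It fails at once if the glass tube is squeezed or pressed by the fingers harder than 80 N in all (contact force between the fingers and long_tube above 80 N).
It fails at once if something else on the bench is shoved more than 25 mm (distance of any of short_tube_mid, beaker_mid, wash_bottle_mid, reagent_bottle_mid, petri_dish_mid, spare_cap_mid, spatula_mid, wipes_box_mid from where it was at the start of the episode above 0.025 m).
It also fails if it takes over 54 s, if anything falls off the work surface, if the arm or the gripper's body presses on something with over 40 N, if the wrist force passes 120 N, or if a joint passes its speed limit or range.

ROBOT

A 6-joint arm with a two-finger parallel gripper is mounted at the origin on the work surface. World frame = base frame: x ahead of the robot, y to its left, z up, the work surface at z = 0. Lengths are in m, angles in rad, forces in N, time in s.
With the tool pointing down it reaches from about 0.225 to 0.875 m from the base axis. Payload 3.4 kg.
Tool frame: the origin (TCP) lies at the very end of the fingers, on their centre line; the grasp point (between the pads) lies 19 mm behind it (grasp_offset is the distance from the TCP to the grasp point, in m); y points along the fingers, z is the direction in which the jaws open and shut, and the axes are right-handed (so a half turn about y gives the same grasp; the last joint's range is limited). The gripper opens to 85 mm and grips with 20 to 120 N. Pads are 22 mm wide; open, the fingers measure 114 mm over their backs; the gripper's body (76 mm by 85 mm) begins 54 mm behind the grasp point. The pads swing forward as they close: fully open they stand 13 mm farther back than shut.
Start: joints at [-0.121, 0.276, 1.505, -0, 1.361, -0.121], TCP at [0.575, -0, 0.231] pointing down, gripper open.
Joint ranges: [-2.89, 2.89], [-0.75, 2.08], [0.22, 2.7], [-1.18, 4.32], [0.11, 2.71], [-2.7, 2.7]. Speed limits (rad/s): [2.57, 2.57, 3.14, 3.14, 3.14, 3.14].

INTERFACE

Orientations are given as a unit quaternion [w, x, y, z].
In Python, from rig import get_state, get_image, sign_off, grasp_offset gives the robot as it stands.
- The arm moves only by the shell command python3 -m jog 'ROWS' [FORCE]. ROWS is JSON, one flat list of numbers, 7 for each row, row after row: the closure in counts, from 0 (fully open) to 255 (shut), then the shift along the tool's x, y, z in cm, then the turn, a rotation vector about the tool's x, y, z in units of 8 degrees (1.0 is 8 degrees). In form: [jaw, tx, ty, tz, rx, ry, rz, jaw, tx, ty, tz, rx, ry, rz, ...]. A call has 1 to 12 rows; each row is the pose to reach, as a shift and turn from the pose commanded when the call began, along the tool's axes at that moment; what a row does not reach only later rows make up. A row lasts 1/8 s, in which the tool goes at most 62.5 mm and 10.7 degrees, less where a joint would pass 70% of its speed; a pose out of reach is approached as far as the arm can. A call with a gripper value outside its range is refused whole. The fingers move at their own pace and stop on an object; FORCE is the grip in N (left out, the last holds). Time passes only in rows, so rows that repeat a pose let the fingers close. It gives the time, the measured TCP pose, the force and the opening at its end, in the units of the state.
- get_state(): the state, without advancing time (a new reading comes with each control period).
- get_image(name): name is "scene" or "side" or "wrist"; returns a dict with "color" (420x560x3 uint8, blue, green, red), "mtx" (3x3 intrinsics, pixels), "k1" (the pictures are not rectified: a ray, as slopes to the right and down, at radius r is drawn at 1 + k1 r^2 times it, then the intrinsics apply), "R" (3x3) and "t" (3): a world point X has camera coordinates R X + t; the wrist camera has in their place "tool_from_camera" (4x4, takes a point from camera to tool coordinates, whose origin is the TCP and whose axes are the tool frame's). Camera axes: x right, y down, z forward; pixel columns grow to the right and rows downward; lengths in m; the calibration is good to about 2 mm. A picture is of the moment at which its call begins: read the wrist's pose just before it. There is no depth.
- sign_off(): hands the job in, once; it reports no verdict.
The state is a dict: "clock": time; "qpos": joint angles; "qd": joint speeds; "effort": joint torques, N m; "position": TCP position; "ee_rot": TCP orientation; "contact_force": force on the tool from outside, world axes, zero at the start; "moment": the same for the moment, N m; "width": finger opening in m.
Only numpy, scipy, OpenCV 4.12 (cv2) and the standard library are available. Lean on these libraries where they do the work, as an engineer would, in place of code of your own. Each camera call takes 0.05 s, during which the arm holds its last target.

## Working session

There is one attempt and no reset: what is moved stays moved. The work goes in short steps, Python scripts to look and compute and a shell command to move; the robot and the scene stay as the last step left them, time stands still between calls to the robot, and variables do not carry over. Pictures are saved under pics/ and viewed, and the job is handed in when it is done.

```bash
ls; mkdir -p pics
python3 - <<'E'
from rig import get_state,get_image,grasp_offset
import cv2
s=get_state();print(s,grasp_offset)
for n in ["scene","side","wrist"]:
    im=get_image(n);cv2.imwrite(f"pics/{n}0.png",im["color"])
    print(n,im["mtx"],im["k1"],im.get("R"),im.get("t"),im.get("tool_from_camera"))
E
```

```text
pics
{'clock': 0.0, 'qpos': array([-1.21006675e-01,  2.76568082e-01,  1.50615298e+00,  1.58686597e-06,
        1.36071055e+00, -1.20983805e-01]), 'qd': array([ 9.35598523e-05, -2.10981168e-03, -8.55701838e-04,  3.29084375e-04,
       -1.31106164e-03, -1.66759119e-03]), 'effort': array([ 6.20495921e-04, -4.16768074e+01, -2.45808578e+01, -1.52056768e-04,
        1.11346930e-02,  1.69860516e-05]), 'position': array([5.74454946e-01, 5.76214571e-05, 2.30447162e-01]), 'ee_rot': array([ 0.49959353, -0.50039444,  0.5005178 , -0.49949338]), 'contact_force': array([-0.35187416, -0.01261993,  0.4134139 ]), 'moment': array([ 0.0183413 ,  0.03778641, -0.00036238]), 'width': 0.08558198245380963} 0.0187
scene [[391.61304505   0.         278.16791033]
 [  0.         391.61304505 206.05343188]
 [  0.           0.           1.        ]] -0.005803001709612168 [[ 0.4830633   0.87556953 -0.0052773 ]
 [ 0.74630172 -0.41488166 -0.52048723]
 [-0.45791221  0.24748982 -0.85385314]] [-0.36976658 -0.28289465  1.5658442 ] None
side [[525.01440897   0.         284.3230474 ]
 [  0.         525.01440897 209.2942331 ]
 [  0.           0.           1.        ]] -0.05983388105149898 [[-0.89184032 -0.45234378 -0.00243756]
 [-0.26922075  0.53511018 -0.80073546]
 [ 0.36351207 -0.71347193 -0.59901317]] [0.5441943 0.1450844 1.984143 ] None
wrist [[319.1879514    0.         285.27247885]
 [  0.         319.1879514  210.76555814]
 [  0.           0.           1.        ]] -0.020062564296334694 None None [[ 1.85732427e-04  9.51733237e-01  3.06926394e-01 -7.88458154e-02]
 [-8.78667740e-04 -3.06926126e-01  9.51732936e-01 -1.42965441e-01]
 [ 9.99999597e-01 -4.46453989e-04  7.79251158e-04 -4.60762201e-04]
 [ 0.00000000e+00  0.00000000e+00  0.00000000e+00  1.00000000e+00]]
```

View pics/scene0.png

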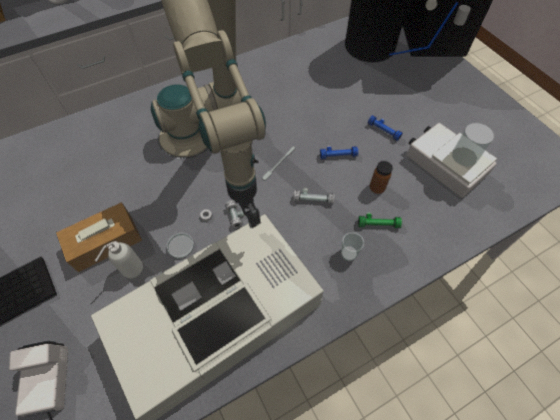

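View pics/side0.png

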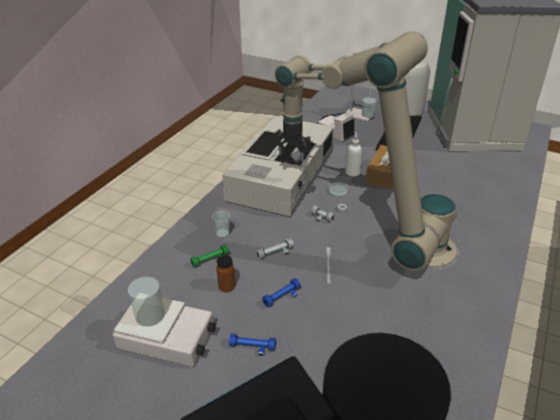

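View pics/wrist0.png

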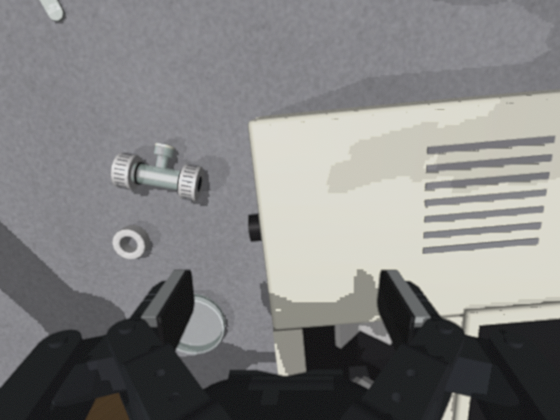

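Candidates for the long tube in the scene view: grey tube (313,198), which looks long with an off-centre neck; grey tube (235,213), which is short with its neck half-way; blue tubes (339,153) and (385,127) and green tube (380,222), which are decoys. I choose (313,198) and check it in close crops.

```bash
cat > h.py <<'E'
import numpy as np,cv2
from rig import get_state,get_image,grasp_offset
from scipy.spatial.transform import Rotation as Ro
def rot(q): return Ro.from_quat([q[1],q[2],q[3],q[0]]).as_matrix()
def cam(n):
    s=get_state();im=get_image(n)
    if n=="wrist":
        T=im["tool_from_camera"];Rw=rot(s["ee_rot"])
        Rc=Rw@T[:3,:3];c=Rw@T[:3,3]+s["position"]
        im["R"]=Rc.T;im["t"]=-Rc.T@c
    return im
def dist(im): return np.array([im["k1"],0,0,0,0])
def ray(im,uv):
    p=cv2.undistortPoints(np.array([[uv]],float),im["mtx"],dist(im))[0,0]
    d=im["R"].T@np.array([p[0],p[1],1]);return -im["R"].T@im["t"],d/np.linalg.norm(d)
def onz(im,uv,z):
    c,d=ray(im,uv);return c+d*(z-c[2])/d[2]
def proj(im,X):
    return cv2.projectPoints(np.array(X,float).reshape(-1,3),cv2.Rodrigues(im["R"])[0],im["t"],im["mtx"],dist(im))[0][:,0]
def crop(im,n,u0,v0,u1,v1,k):
    cv2.imwrite(n,cv2.resize(im["color"][v0:v1,u0:u1],None,fx=k,fy=k,interpolation=cv2.INTER_CUBIC))
E
python3 - <<'E'
from h import *
s=cam("scene");d=cam("side");
crop(s,"pics/c1.png",280,160,350,220,10)
crop(d,"pics/c2.png",240,220,310,280,10)
crop(s,"pics/c3.png",90,200,330,380,3)
print(rot(get_state()["ee_rot"]).round(3))
E
```

```text
[[-0.    -0.001  1.   ]
 [-1.     0.    -0.   ]
 [-0.    -1.    -0.001]]
```

View pics/c1.png

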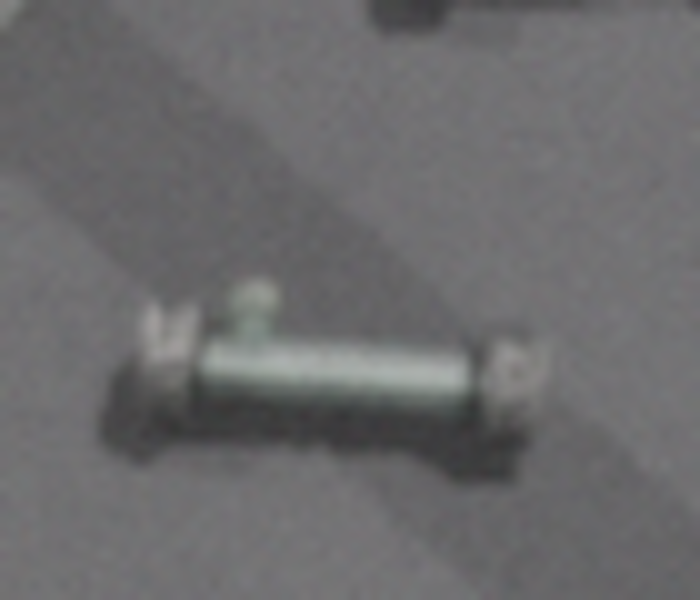

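View pics/c2.png

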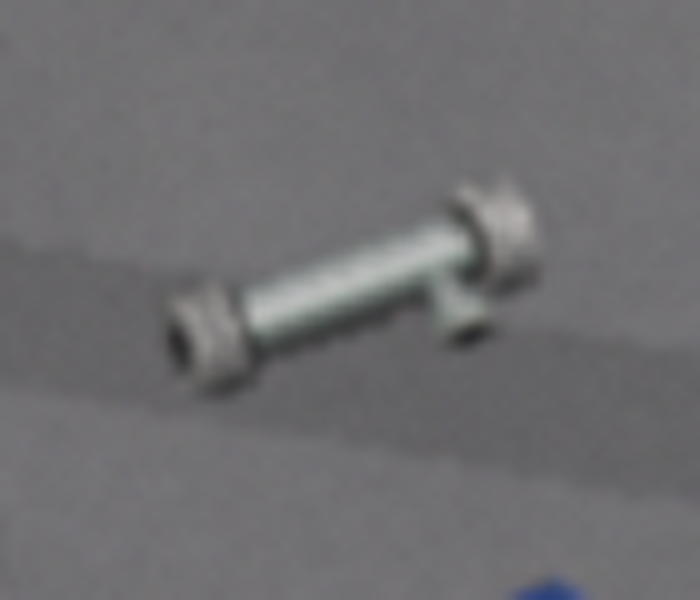

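View pics/c3.png

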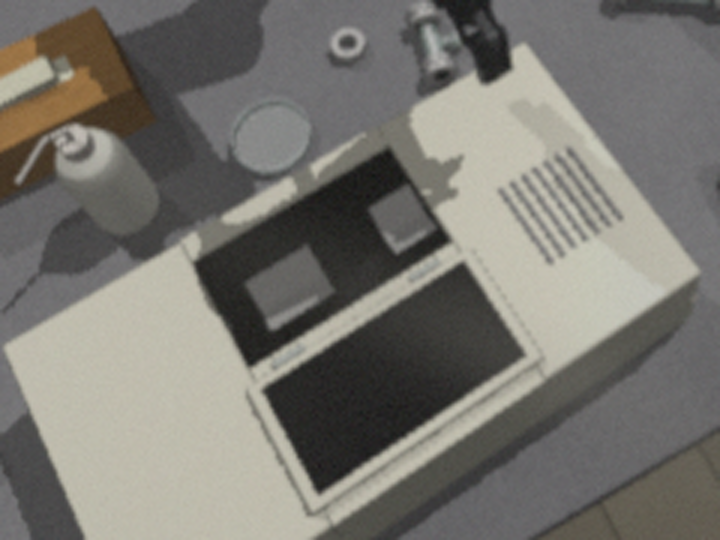

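Run:
```python
from h import *
s=cam("scene");d=cam("side")
def tri(a,b):
    c1,d1=ray(s,a);c2,d2=ray(d,b)
    A=np.c_[d1,-d2];x=np.linalg.lstsq(A,c2-c1,rcond=None)[0]
    p,q=c1+d1*x[0],c2+d2*x[1];return (p+q)/2,np.linalg.norm(p-q)
for a,b in [((297,194.5),(289.7,243.5)),((331.3,197.8),(261,253.7)),((305.5,189),(286.5,252.5))]: print(tri(a,b))
for uv in [(265,215),(322.7,290),(91.7,316)]: print(onz(s,uv,.145))
# chamber rim corners
for uv in [(90+390/3,200+148/3),(90+450/3,200+240/3),(90+192/3,200+262/3),(90+252/3,200+365/3)]: print(onz(s,uv,.145))
for uv,z in [((168,290),.15)]: print('bot',onz(s,uv,z))
print('spat',onz(s,(265,177),0),onz(s,(295,149),0))
print('short',onz(s,(235,213),.02), 'reag',onz(s,(381,185),0.01),'beak',onz(s,(350,255),.01))
print('green',onz(s,(365,221),.02),onz(s,(400,222),.02),'blue',onz(s,(325,153),.02),onz(s,(355,153),.02))
```

```text
(array([0.46935815, 0.23764778, 0.02087238]), np.float64(0.004486655770929069))
(array([0.53915006, 0.33629738, 0.02006256]), np.float64(0.006341286369570196))
(array([0.46050809, 0.27975103, 0.01302735]), np.float64(0.0023753532593335388))
[0.55605867 0.07013697 0.145     ]
[0.84453723 0.09748704 0.145     ]
[ 0.60671223 -0.48094872  0.145     ]
[ 0.59465928 -0.09920262  0.145     ]
[ 0.70784377 -0.08934662  0.145     ]
[ 0.61139066 -0.30769342  0.145     ]
[ 0.72747216 -0.29329187  0.145     ]
bot [ 0.63974963 -0.27587985  0.15      ]
spat [0.33507428 0.18148228 0.        ] [0.2735906  0.34630614 0.        ]
short [0.43258772 0.01329924 0.02      ] reag [0.57832996 0.53047415 0.01      ] beak [0.75341319 0.27501415 0.01      ]
green [0.67658741 0.38727723 0.02      ] [0.73760619 0.48905558 0.02      ] blue [0.36007869 0.4272719  0.02      ] [0.41556039 0.52689766 0.02      ]
```

The crops confirm the choice: at scene (313,198) there is a long grey tube whose neck is off-centre towards the end at (297,194). Next, a wrist survey of the chamber.

```bash
python3 -m jog '[0,4,-4,3,0,0,0, 0,8,-8,6,0,0,0, 0,12,-8,8.5,0,0,0, 0,12,-8,8.5,0,0,0, 0,12,-8,8.5,0,0,0]' 30
python3 - <<'E'
from h import *
w=cam("wrist");cv2.imwrite("pics/w1.png",cv2.resize(w["color"],(800,600),interpolation=cv2.INTER_CUBIC))
import pickle;pickle.dump(w,open("w1.pkl","wb"))
E
```

```text
clock: 0.98
position: [0.6595, -0.1196, 0.3106]
ee_rot: [0.5, -0.5, 0.501, -0.499]
contact_force: [-0.1, -0.6, -0.3]
width: 0.0852
```

View pics/w1.png

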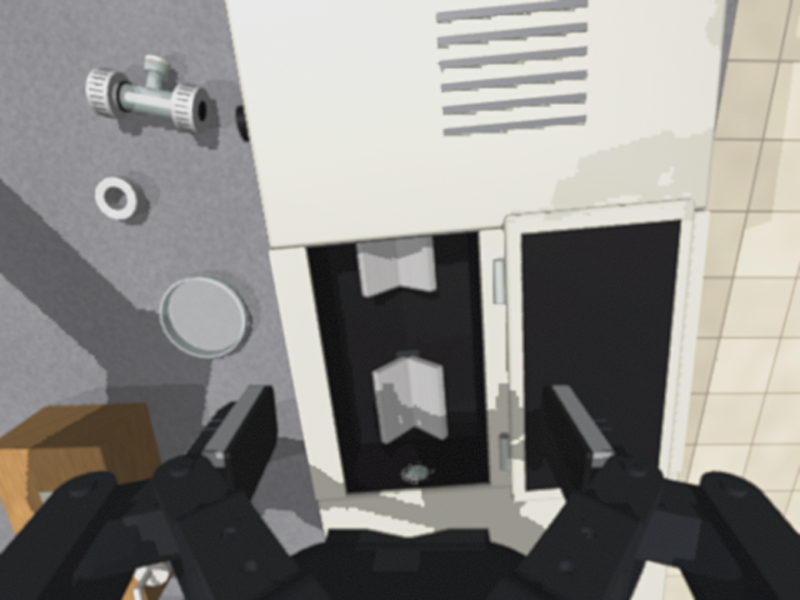

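Run:
```python
from h import *
import pickle;w=pickle.load(open("w1.pkl","rb"))
crop(w,"pics/w1c.png",180,145,360,355,3.7 and 2.8)
for z in [.145]:
    for n,u,v in [("TL",308,247),("TR",480,232),("BL",346,493),("BR",490,483)]:
        print(n,onz(w,(u*.7,v*.7),z).round(4))
for n,u,v in [("V",401,252),("V",398,290),("V2",410,365),("V2",412,432)]:print(n,onz(w,(u*.7,v*.7),.094).round(4))
print(onz(w,(268*.7,247*.7),.145),onz(w,(228*.7,0),.145))
```

```text
TL [ 0.5908 -0.1011  0.145 ]
TR [ 0.7082 -0.0909  0.145 ]
BL [ 0.6081 -0.3065  0.145 ]
BR [ 0.7265 -0.2965  0.145 ]
V [ 0.6538 -0.1152  0.094 ]
V [ 0.6511 -0.1469  0.094 ]
V2 [ 0.6611 -0.2147  0.094 ]
V2 [ 0.663  -0.2821  0.094 ]
[ 0.5632636  -0.10106579  0.145     ] [0.55271356 0.04734319 0.145     ]
```

View pics/w1c.png

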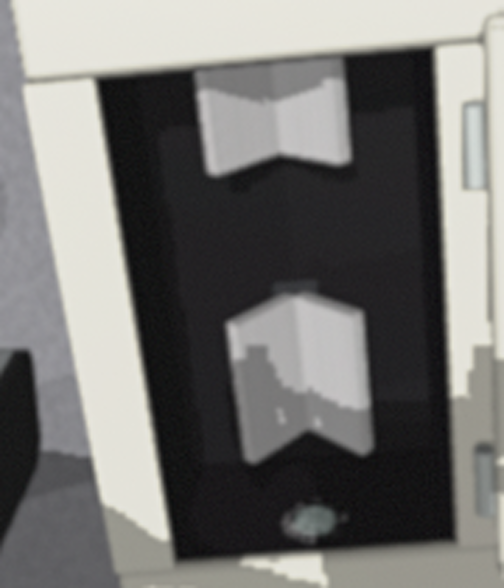

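Run:
```python
from h import *
from scipy.optimize import least_squares
import pickle;w=pickle.load(open("w1.pkl","rb"))
px={}
for n,u,v in [("TL",98,78),("TR",434,47),("BL",176,560),("BR",455,540)]: px[n]=(180+u/2.8,145+v/2.8)
V=[("a",282,155),("b",297,292),("c",310,432)]
for n,u,v in V: px[n]=(180+u/2.8,145+v/2.8)
M={"TL":(-.125,.105,.145),"TR":(-.005,.105,.145),"BL":(-.125,-.105,.145),"BR":(-.005,-.105,.145),"a":(-.065,.058,.094),"b":(-.065,-.008,.094),"c":(-.065,-.075,.094)}
def W(p,M):
    c,s=np.cos(p[2]),np.sin(p[2]);M=np.array(M);return np.c_[p[0]+c*M[:,0]-s*M[:,1],p[1]+s*M[:,0]+c*M[:,1],M[:,2]+p[3]]
k=list(M);P=np.array([px[n] for n in k])
for dzfree in (0,1):
    f=lambda p:(proj(w,W(np.r_[p[:3],p[3]*dzfree],[M[n] for n in k]))-P).ravel()
    r=least_squares(f,[.73,-.19,.085,0]);print(r.x.round(4));print(dict(zip(k,f(r.x).reshape(-1,2).round(1).tolist())))
    print("home",W(np.r_[r.x[:3],0],[(-.065,.035,.122)]))
```

```text
[ 0.7232 -0.1938  0.091   0.    ]
{'TL': [-1.1, -0.4], 'TR': [1.5, -0.6], 'BL': [-0.5, 2.3], 'BR': [1.5, 1.9], 'a': [-0.4, -1.4], 'b': [-0.6, 1.1], 'c': [-0.6, -2.0]}
home [[ 0.65525279 -0.16489003  0.122     ]]
[ 0.7231 -0.1957  0.0912 -0.0048]
{'TL': [0.0, 0.6], 'TR': [0.6, 0.6], 'BL': [0.1, 0.8], 'BR': [0.7, 0.4], 'a': [-0.4, -0.9], 'b': [-0.6, 0.8], 'c': [-0.6, -2.8]}
home [[ 0.65522085 -0.16679837  0.122     ]]
```

```bash
python3 -m jog '[0,-6,0,-2.5,0,0,0, 0,-12,0,-5,0,0.5,0, 0,-18,1,-7.5,0,1.3,0, 0,-24,3,-10,0,2.3,0, 0,-30,5,-12.5,0,3.3,0, 0,-36,7,-14.5,0,4.4,0, 0,-40.7,8,-15.5,0,4.4,0, 0,-40.7,8,-15.5,0,4.4,0, 0,-40.7,8,-15.5,0,4.4,0]'
python3 - <<'E'
from h import *
w=cam("wrist");cv2.imwrite("pics/w2.png",w["color"])
import pickle;pickle.dump(w,open("w2.pkl","wb"))
crop(w,"pics/w2c.png",180,170,390,340,3.5)
E
```

```text
clock: 2.15
position: [0.5039, 0.2877, 0.2314]
ee_rot: [-0.326, 0.326, -0.627, 0.628]
contact_force: [1.9, -1.2, 1.3]
width: 0.0853
```

View pics/w2.png

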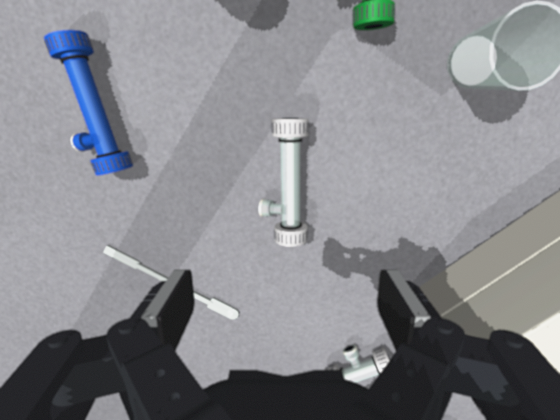

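View pics/w2c.png

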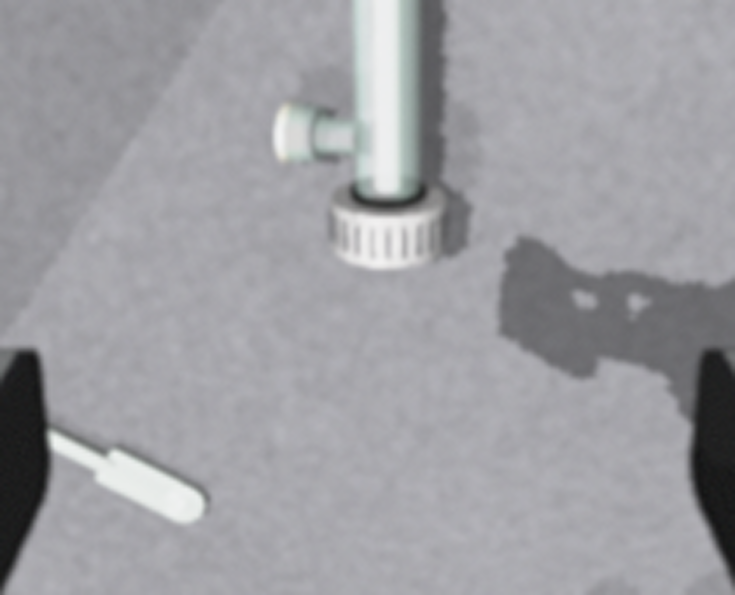

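Run:
```python
from h import *
import pickle;w=pickle.load(open("w2.pkl","rb"))
g=w["color"].astype(int)
for z in (.02,.04):
  for uv in [(290,118),(290.5,246),(290,127),(290.4,237),(290,135),(290.4,228)]: print(z,uv,onz(w,uv,z).round(4))
a,b=onz(w,(290,127),.025),onz(w,(290.4,237),.025)
print((a+b)/2,np.degrees(np.arctan2(*(a-b)[[1,0]])),np.linalg.norm(a-b))
s=get_state();R=rot(s["ee_rot"]);print(s["position"],R.round(3))
print("cam",-w["R"].T@w["t"])
```

```text
0.02 (290, 118) [0.5472 0.3409 0.02  ]
0.02 (290.5, 246) [0.4627 0.2182 0.02  ]
0.02 (290, 127) [0.5419 0.3332 0.02  ]
0.02 (290.4, 237) [0.4693 0.228  0.02  ]
0.02 (290, 135) [0.5371 0.3263 0.02  ]
0.02 (290.4, 228) [0.4759 0.2374 0.02  ]
0.04 (290, 118) [0.5473 0.3415 0.04  ]
0.04 (290.5, 246) [0.4676 0.2258 0.04  ]
0.04 (290, 127) [0.5422 0.3343 0.04  ]
0.04 (290.4, 237) [0.4738 0.235  0.04  ]
0.04 (290, 135) [0.5377 0.3278 0.04  ]
0.04 (290.4, 228) [0.48   0.2439 0.04  ]
[0.50621114 0.2815979  0.025     ] 55.42866455430434 0.1260073038191193
[0.50463374 0.28672344 0.23173888] [[-0.576  0.001  0.818]
 [-0.818 -0.001 -0.576]
 [ 0.    -1.     0.001]]
cam [0.54841845 0.35240896 0.37434023]
```

Wrist view: the tube runs vertically at u≈290, v 118–246, with the neck cup at (265,208) on the left. Its mid is at about (0.5075, 0.2837), 4 mm off the tool centre in tool z, so I'll straddle it there.

```bash
python3 -m jog '[130,0.1,4,0.4,0,0,0, 130,0.1,8,0.4,0,0,0, 130,0.1,12,0.4,0,0,0, 130,0.1,15,0.4,0,0,0, 130,0.1,15,0.4,0,0,0, 130,0.1,15,0.4,0,0,0]'
python3 - <<'E'
from h import *
w=cam("wrist");cv2.imwrite("pics/w3.png",w["color"])
s=get_state();print(s["width"],s["position"])
E
```

```text
clock: 2.95
position: [0.5093, 0.2834, 0.0829]
ee_rot: [-0.326, 0.324, -0.628, 0.628]
contact_force: [0.1, 0.5, -0.1]
width: 0.0419
0.04216004277522475 [0.50941246 0.28369775 0.08323128]
```

View pics/w3.png

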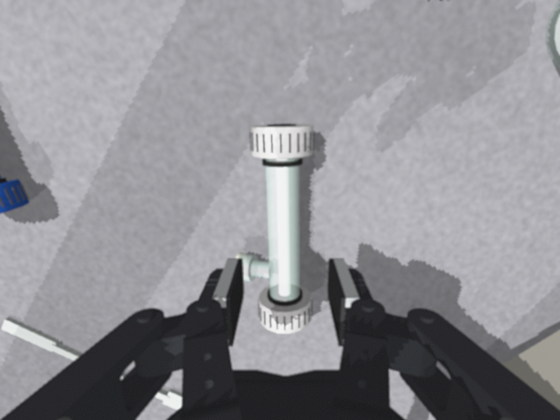

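```bash
python3 -m jog '[140,0,3,0,0,0,0, 150,0,6,0,0,0,0, 155,0,7.4,0,0,0,0, 155,0,7.9,0,0,0,0, 155,0,7.9,0,0,0,0]'
python3 - <<'E'
from h import *
w=cam("wrist");cv2.imwrite("pics/w4.png",w["color"])
s=get_state();print(s["width"],s["position"],s["contact_force"])
E
```

```text
clock: 3.62
position: [0.5084, 0.2842, 0.0031]
ee_rot: [-0.326, 0.325, -0.628, 0.628]
contact_force: [-1.0, -0.5, 0.6]
width: 0.0332
0.033537525822558055 [0.50858556 0.28421832 0.0032992 ] [ 0.39383087  0.62822306 -0.61649815]
```

View pics/w4.png

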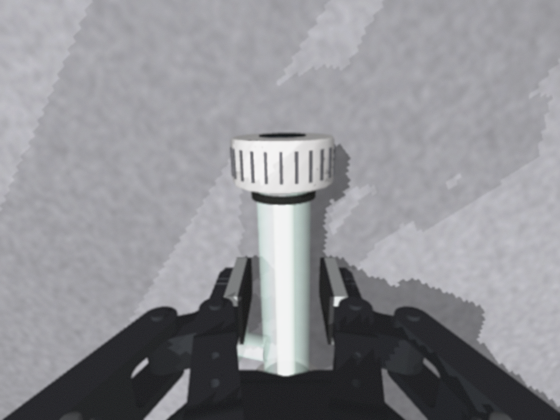

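```bash
python3 -m jog '[155,0,0,0.3,0,0,0, 155,0,0,0.7,0,0,0, 155,0,0,1.1,0,0,0, 155,0,0,1.5,0,0,0, 155,0,0,1.9,0,0,0, 155,0,0,2.3,0,0,0, 155,0,0,2.5,0,0,0, 155,0,0,2.5,0,0,0]'
python3 - <<'E'
from h import *
w=cam("wrist");cv2.imwrite("pics/w5.png",w["color"])
s=get_state();print(s["width"],s["position"],s["contact_force"])
a=cam("scene");crop(a,"pics/s5.png",280,160,350,220,10)
a=cam("side");crop(a,"pics/d5.png",240,210,310,270,10)
E
```

```text
clock: 4.68
position: [0.5283, 0.2693, 0.0023]
ee_rot: [-0.325, 0.325, -0.628, 0.628]
contact_force: [-0.4, -0.5, -0.8]
width: 0.0332
0.033697424917843784 [0.52815332 0.26940218 0.00226408] [-0.39096047  0.42526545  0.11359081]
```

View pics/w5.png

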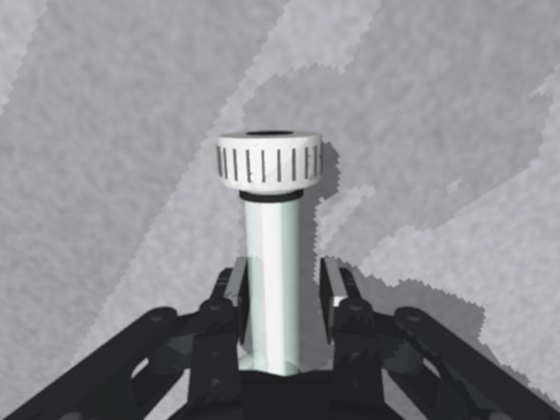

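View pics/d5.png

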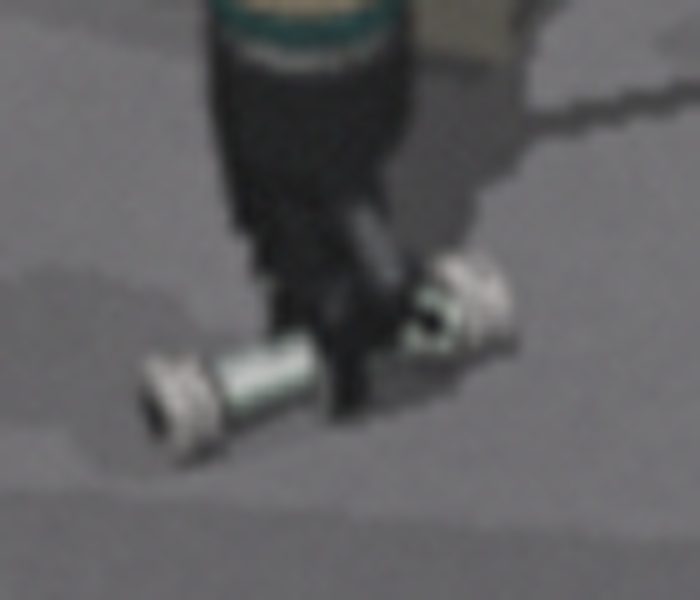

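View pics/s5.png

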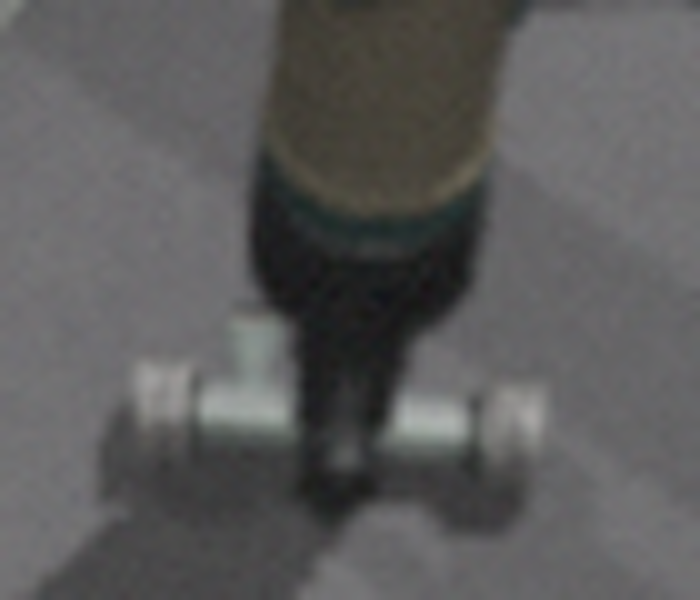

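```bash
python3 -m jog '[155,0,0,0.4,0,0,0, 155,0,0,0.8,0,0,0, 155,0,0,1.2,0,0,0, 155,0,0,1.5,0,0,0, 155,0,0,1.7,0,0,0, 155,0,0,1.8,0,0,0, 155,0,0,1.8,0,0,0]'
python3 - <<'E'
from h import *
s=get_state();print(s["width"],s["position"],s["contact_force"])
w=cam("wrist");cv2.imwrite("pics/w6.png",w["color"])
a=cam("scene");crop(a,"pics/s6.png",280,160,350,220,10)
a=cam("side");crop(a,"pics/d6.png",240,200,310,260,10)
E
```

```text
clock: 5.7
position: [0.5429, 0.2591, 0.0023]
ee_rot: [-0.325, 0.325, -0.628, 0.628]
contact_force: [-0.4, -0.7, 0.3]
width: 0.0336
0.03359759595892769 [0.54289068 0.25906392 0.00231768] [-0.36917217 -0.72233758  0.27210527]
```

View pics/w6.png

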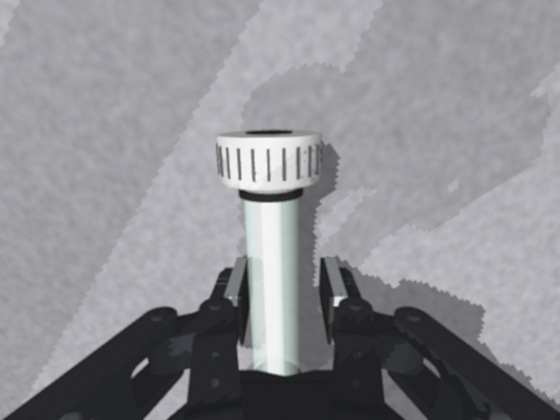

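View pics/d6.png

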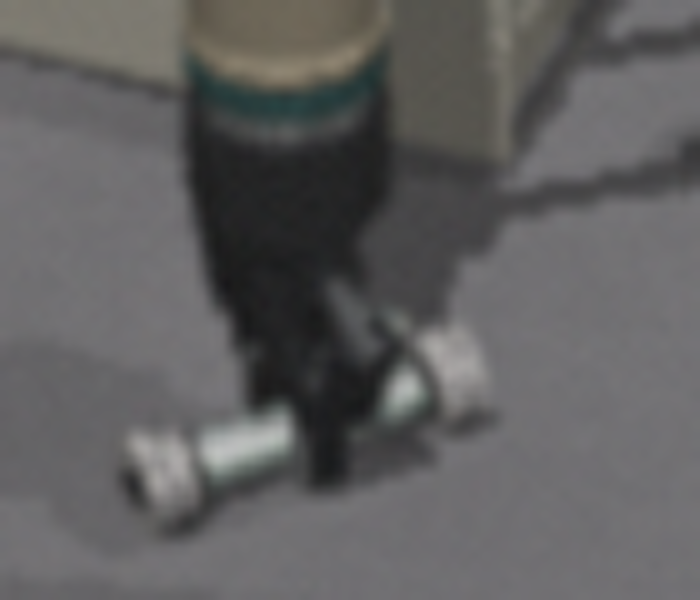

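View pics/s6.png

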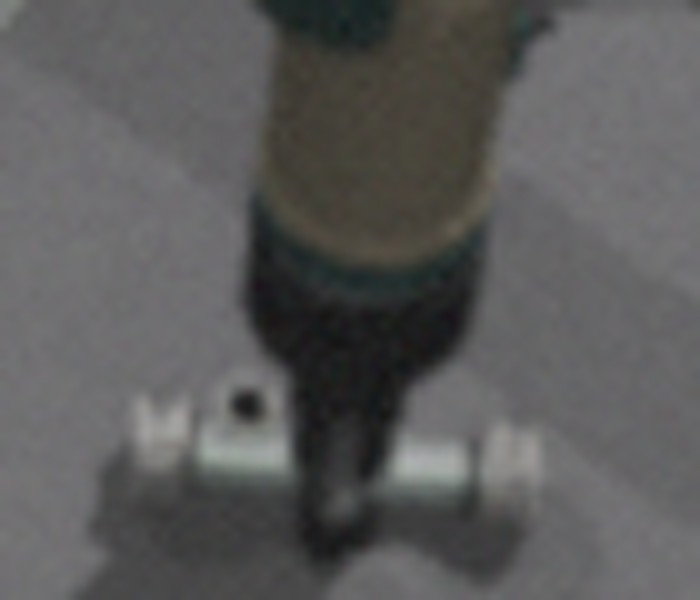

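```bash
python3 -m jog '[140,0,0,-0.4,0,0,0, 130,0,-4,-0.5,0,0,0, 130,0,-9,-0.5,0,0,0, 130,0,-14,-0.5,0,0,0, 130,0,-14,-0.5,0,0,0, 130,0,-14,-0.5,0,0,0]'
python3 - <<'E'
from h import *
w=cam("wrist");cv2.imwrite("pics/w7.png",w["color"])
crop(w,"pics/w7c.png",200,100,380,270,4)
import pickle;pickle.dump(w,open("w7.pkl","wb"))
s=get_state();print(s["width"],s["position"])
E
```

```text
clock: 6.6
position: [0.538, 0.2619, 0.1419]
ee_rot: [0.325, -0.326, 0.628, -0.628]
contact_force: [-0.2, -0.8, -0.5]
width: 0.0419
0.04184792060389843 [0.53749212 0.26167333 0.14099161]
```

View pics/w7c.png

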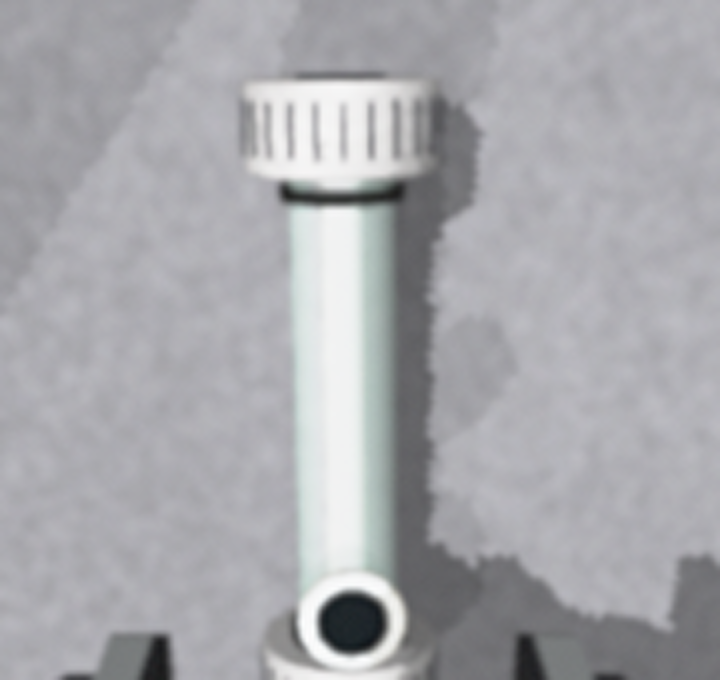

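Wrist view: the neck cup's rim is at (288,255), above the barrel axis at (287,255), so the neck is within about 2° of vertical. Now I check where the grasp falls along the tube.

Run:
```python
from h import *
import pickle;w=pickle.load(open("w7.pkl","rb"))
s=get_state();R=rot(s["ee_rot"]);p=s["position"]
for uv,z in [((285,120.5),.04),((285.2,143),.038),((288,255),.056),((286.8,255),.02),((285.2,150),.02)]:
    X=onz(w,uv,z);print(X.round(4),(R.T@(X-p)).round(4))
```

```text
[0.5777 0.3193 0.04  ] [-0.0705  0.1008 -0.0002]
[0.5683 0.3056 0.038 ] [-0.0539  0.1029 -0.    ]
[0.521  0.2349 0.056 ] [0.0312 0.0851 0.0021]
[0.5104 0.2211 0.02  ] [0.0485 0.1211 0.0015]
[0.5639 0.2995 0.02  ] [-0.0464  0.1209  0.    ]
```

```bash
python3 -m jog '[130,0,5,0.1,0,0,0, 130,0,10,0.1,0,0,0, 140,0,12.8,0.1,0,0,0, 150,0,13.7,0.1,0,0,0, 165,0,13.7,0.1,0,0,0, 180,0,13.7,0.1,0,0,0, 190,0,13.7,0.1,0,0,0, 200,0,13.7,0.1,0,0,0, 220,0,13.7,0.1,0,0,0, 230,0,13.7,0.1,0,0,0]' 25
python3 - <<'E'
from h import *
w=cam("wrist");cv2.imwrite("pics/w8.png",w["color"])
s=get_state();print(s["width"],s["position"],s["contact_force"])
a=cam("scene");crop(a,"pics/s8.png",280,160,350,220,10)
E
```

```text
clock: 7.9
position: [0.5405, 0.2617, 0.0066]
ee_rot: [-0.326, 0.325, -0.628, 0.628]
contact_force: [0.2, 0.3, 6.5]
width: 0.021
0.021165915755100653 [0.54055283 0.26178327 0.00657572] [-0.36705944 -0.30901781  5.74506167]
```

View pics/w8.png

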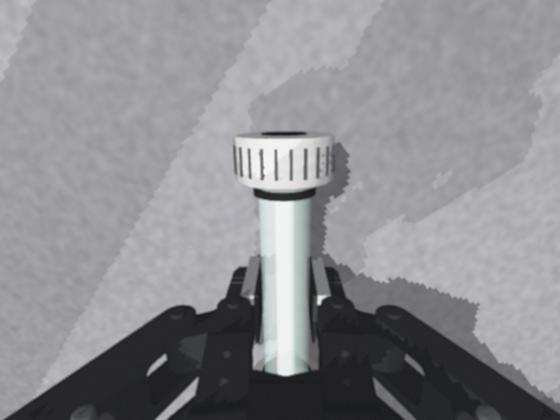

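View pics/s8.png

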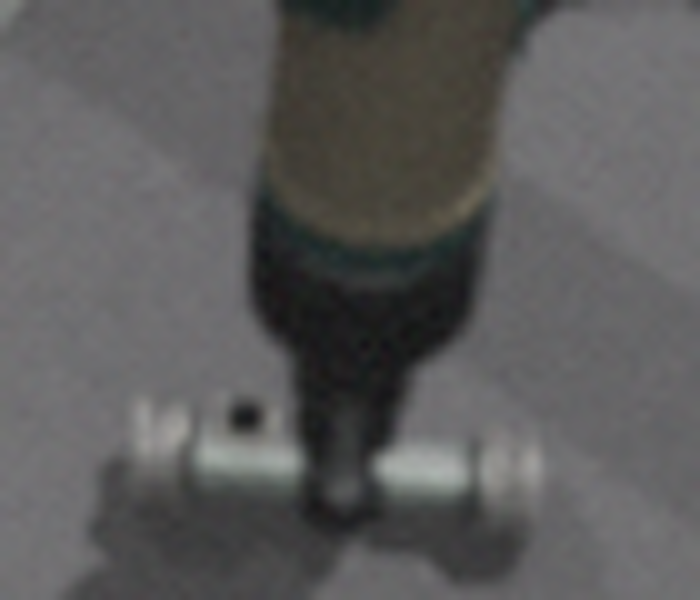

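```bash
python3 -m jog '[230,0,-0.5,0,0,0,0, 230,0,-1.5,0,0,0,0, 230,0,-4,0,0,0,0, 230,0,-8,0,0,0,0, 230,0,-12,0,0,0,0, 230,0,-16,0,0,0,0, 230,0,-20,0,0,0,0, 230,0,-22,0,0,0,0, 230,0,-22,0,0,0,0, 230,0,-22,0,0,0,0]'
python3 - <<'E'
from h import *
s=get_state();print(s["width"],s["position"],s["contact_force"])
R=rot(s["ee_rot"]);print(R.round(4),np.degrees(np.arctan2(R[1,2],R[0,2])))
pre=np.array([.656,-.174,s["position"][2]]);print("tool shift cm",(R.T@(pre-s["position"])*100).round(2),"ry",(np.degrees(.0912)-np.degrees(np.arctan2(R[1,2],R[0,2])))/-8)
w=cam("wrist");cv2.imwrite("pics/w9.png",w["color"])
a=cam("scene");crop(a,"pics/s9.png",260,120,400,225,5)
a=cam("side");crop(a,"pics/d9.png",200,140,340,245,5)
E
```

```text
clock: 9.25
position: [0.5387, 0.2611, 0.2241]
ee_rot: [0.325, -0.326, 0.628, -0.628]
contact_force: [-0.2, 0.2, -2.3]
width: 0.021
0.02103192806452131 [0.53865787 0.26105421 0.22409642] [-0.17836524  0.15922492 -2.3062463 ]
[[-5.764e-01 -2.300e-03  8.171e-01]
 [-8.171e-01 -9.000e-04 -5.764e-01]
 [ 2.000e-03 -1.000e+00 -1.400e-03]] -35.19970890293731
tool shift cm [2.879e+01 1.000e-02 3.467e+01] ry -5.053135499316302
```

View pics/w9.png

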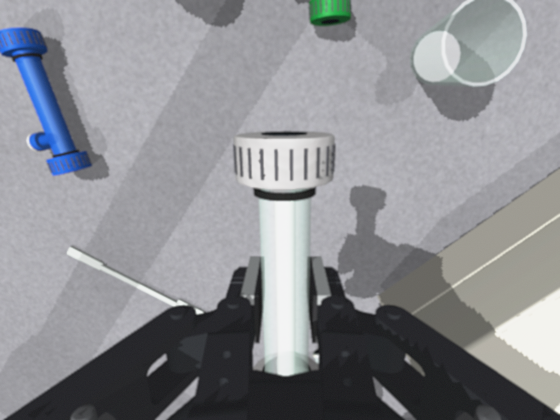

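View pics/d9.png

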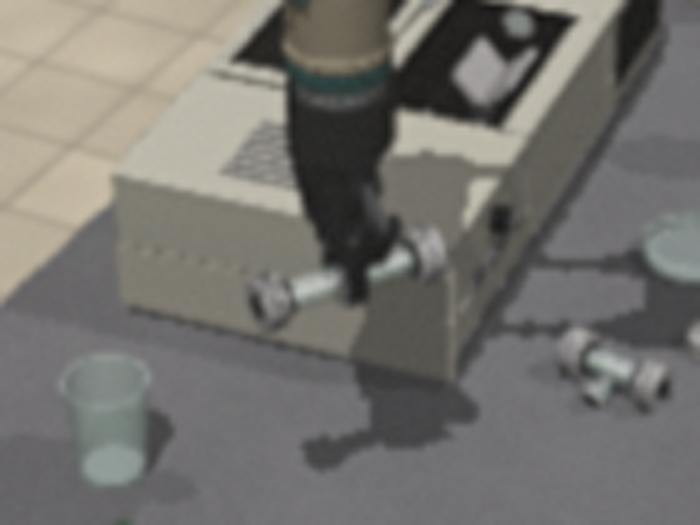

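```bash
python3 -m jog '[230,1.5,0,1.8,0,0,0, 230,4,0,4.8,0,-0.4,0, 230,7.5,0,9,0,-1.2,0, 230,11,0,13.2,0,-2,0, 230,14.5,0,17.5,0,-2.8,0, 230,18,0,21.7,0,-3.6,0, 230,21.5,0,26,0,-4.3,0, 230,25,0,30,0,-4.9,0, 230,27.7,0,33.3,0,-5.05,0, 230,28.8,0,34.7,0,-5.05,0, 230,28.8,0,34.7,0,-5.05,0, 230,28.8,0,34.7,0,-5.05,0]'
python3 - <<'E'
from h import *
import pickle
s=get_state();print(s["width"],s["position"],s["contact_force"])
R=rot(s["ee_rot"]);print(np.degrees(np.arctan2(R[1,2],R[0,2])))
w=cam("wrist");cv2.imwrite("pics/w10.png",cv2.resize(w["color"],(800,600),interpolation=cv2.INTER_CUBIC));pickle.dump(w,open("w10.pkl","wb"))
a=cam("scene");crop(a,"pics/s10.png",150,210,290,315,5)
a=cam("side");crop(a,"pics/d10.png",210,100,350,205,5)
E
```

```text
clock: 10.9
position: [0.6567, -0.1721, 0.225]
ee_rot: [0.523, -0.522, 0.477, -0.476]
contact_force: [-0.2, 0.8, -2.0]
width: 0.021
0.021026883576754682 [ 0.65666809 -0.1721136   0.225045  ] [-0.20411995  0.75042405 -1.9886722 ]
5.261421271004355
```

View pics/w10.png

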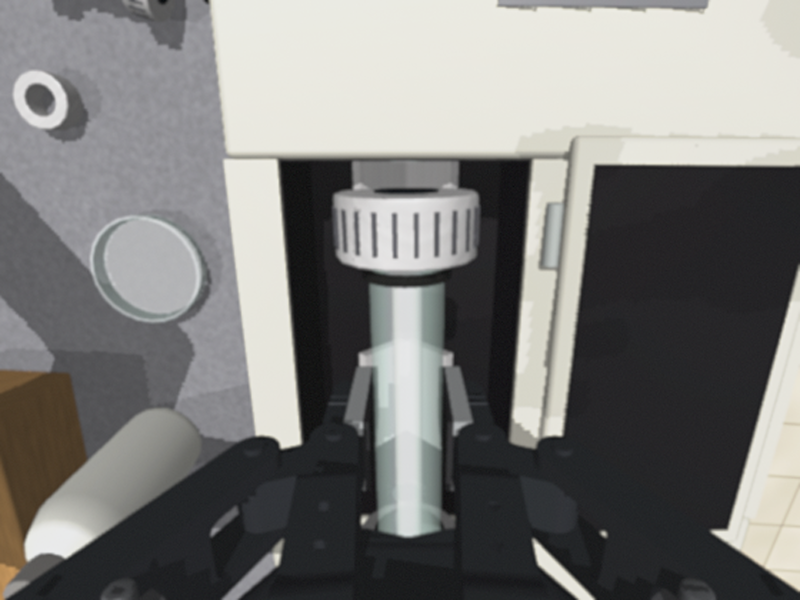

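View pics/s10.png

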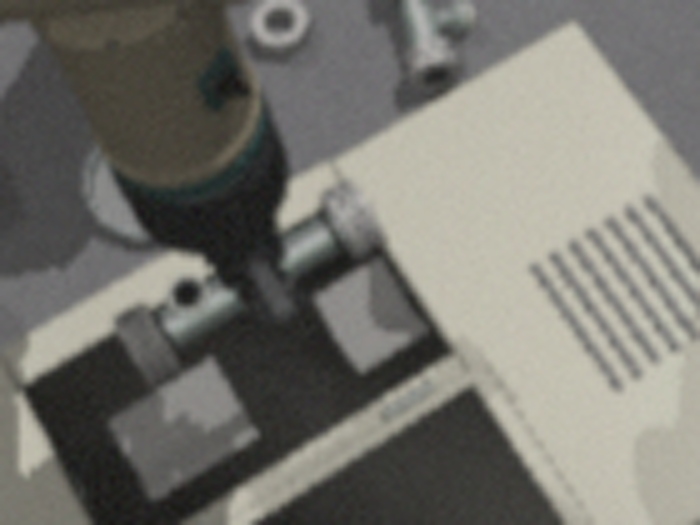

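View pics/d10.png

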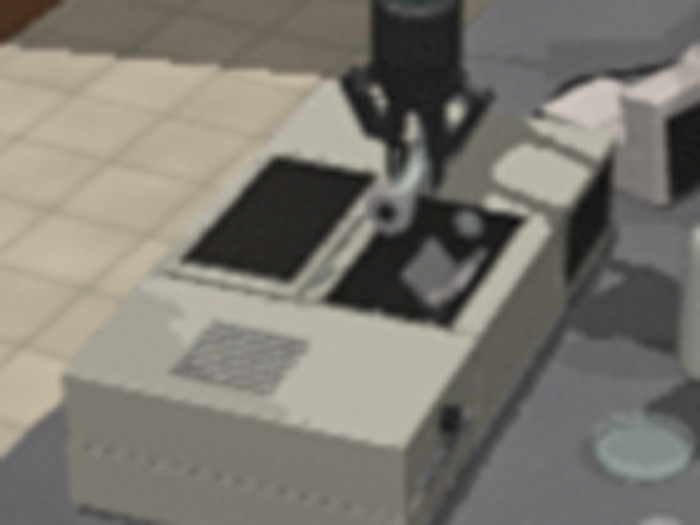

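Run:
```python
from h import *
import pickle;w=pickle.load(open("w10.pkl","rb"))
s=get_state();R=rot(s["ee_rot"]);p=s["position"]
for n,u,v,z in [("rimL",280,158,.145),("rimR",531,158,.145),("rimmid",406,158,.145),("rimL2",300,440,.145),("rimR2",510,440,.145),("cap",406,190,.258),("capL",334,230,.238),("capR",480,230,.238)]:
    X=onz(w,(u*.7,v*.7),z);print(n,X.round(4),(R.T@(X-p)).round(4))
```

```text
rimL [ 0.5898 -0.1005  0.145 ] [-0.0776  0.0807 -0.0603]
rimR [ 0.7068 -0.0897  0.145 ] [-0.0775  0.0807  0.0573]
rimmid [ 0.6485 -0.0952  0.145 ] [-0.0774  0.0807 -0.0013]
rimL2 [ 0.6021 -0.2537  0.145 ] [ 0.0762  0.0806 -0.0621]
rimR2 [ 0.7216 -0.2427  0.145 ] [0.0763 0.0806 0.0579]
cap [ 0.6495 -0.1017  0.258 ] [-0.0709 -0.0323 -0.0009]
capL [ 0.6301 -0.1161  0.238 ] [-0.0584 -0.0123 -0.0215]
capR [ 0.6716 -0.1123  0.238 ] [-0.0583 -0.0123  0.0202]
```

```bash
python3 -m jog '[230,0,1,-0.1,0,0,0, 230,0,3,-0.12,0,0,0, 230,0,5.5,-0.12,0,0,0, 230,0,8,-0.12,0,0,0, 230,0,9.5,-0.12,0,0,0, 230,0,10.3,-0.12,0,0,0, 230,0,10.6,-0.12,0,0,0, 230,0,10.6,-0.12,0,0,0, 230,0,10.6,-0.12,0,0,0]'
python3 - <<'E'
from h import *
import pickle
s=get_state();print(s["width"],s["position"],s["contact_force"],s["moment"])
w=cam("wrist");cv2.imwrite("pics/w11.png",cv2.resize(w["color"],(800,600),interpolation=cv2.INTER_CUBIC));pickle.dump(w,open("w11.pkl","wb"))
a=cam("scene");crop(a,"pics/s11.png",150,210,290,315,5)
E
```

```text
clock: 12.18
position: [0.6565, -0.1743, 0.1202]
ee_rot: [0.522, -0.522, 0.476, -0.477]
contact_force: [-0.3, 0.2, -1.3]
width: 0.0211
0.021088410160880564 [ 0.65647818 -0.17427186  0.12022815] [-0.34367284  0.23408111 -1.34314764] [-0.00712911 -0.00132228  0.00912446]
```

View pics/w11.png

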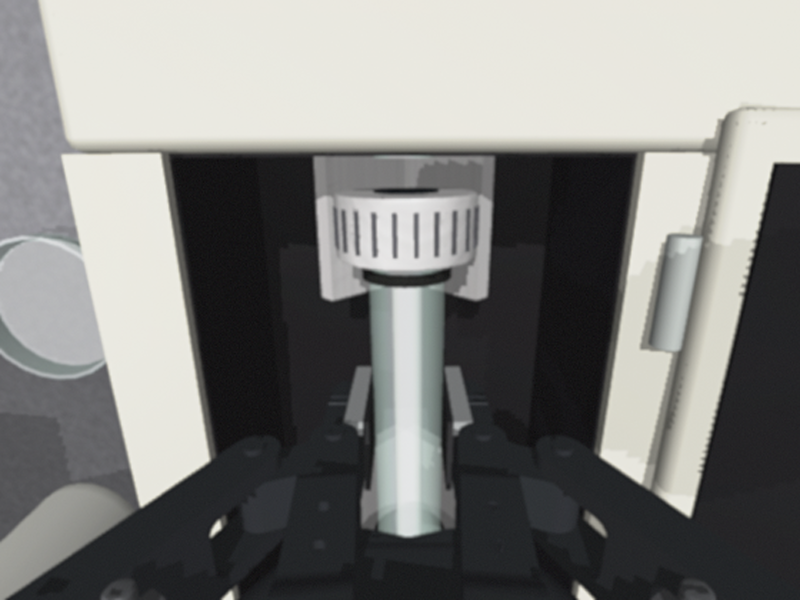

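View pics/s11.png

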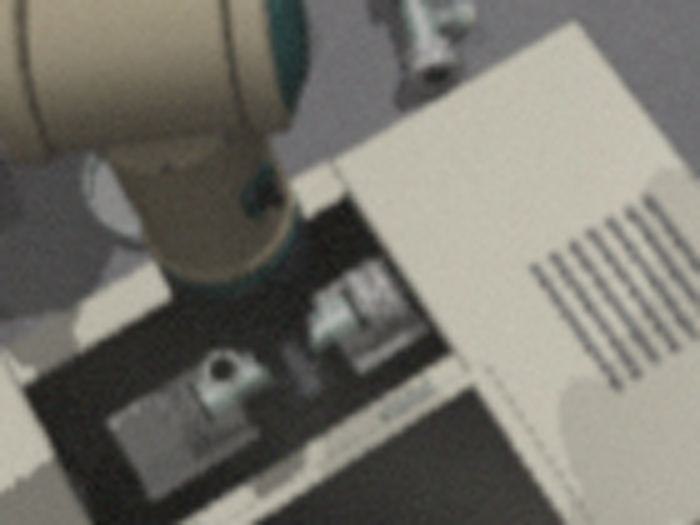

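```bash
python3 -m jog '[230,0,0.3,-0.15,0,0,0, 230,0,0.6,-0.15,0,0,0, 230,0,0.8,-0.15,0,0,0, 230,0,0.95,-0.15,0,0,0, 230,0,0.95,-0.15,0,0,0, 230,0,0.95,-0.15,0,0,0]'
```

```text
clock: 13.02
position: [0.6546, -0.1742, 0.1099]
ee_rot: [0.522, -0.522, 0.477, -0.477]
contact_force: [0.7, 0.0, -1.7]
width: 0.021
```

```bash
python3 -m jog '[230,0,0.1,0,0,0,0, 230,0,0.2,0,0,0,0, 230,0,0.2,0,0,0,0]'
```

```text
clock: 13.4
position: [0.6551, -0.1743, 0.1088]
ee_rot: [0.522, -0.522, 0.476, -0.477]
contact_force: [0.7, 0.2, 3.9]
width: 0.0212
```

```bash
python3 -m jog '[230,0,-0.1,0,0,0,0, 230,-0.2,-0.1,0,0,0,0, 230,-0.4,-0.1,0,0,0,0, 230,-0.4,-0.1,0,0,0,0]'
```

```text
clock: 13.9
position: [0.6546, -0.1704, 0.1089]
ee_rot: [0.522, -0.522, 0.476, -0.477]
contact_force: [2.9, -1.3, 0.8]
width: 0.0211
```

```bash
python3 -m jog '[230,-0.1,0,0,0,0,0, 230,-0.2,0,0,0,0,0, 230,-0.2,0,0,0,0,0]'
```

```text
clock: 14.28
position: [0.6543, -0.1683, 0.1091]
ee_rot: [0.522, -0.522, 0.476, -0.477]
contact_force: [2.7, -1.8, 0.6]
width: 0.0212
```

```bash
python3 -m jog '[230,-0.1,0,0.05,0,0,0, 230,-0.15,0,0.05,0,0,0, 230,-0.15,0,0.05,0,0,0]'
```

```text
clock: 14.65
position: [0.6543, -0.1668, 0.1089]
ee_rot: [-0.522, 0.522, -0.477, 0.477]
contact_force: [2.9, -2.4, 0.8]
width: 0.0211
```

```bash
python3 -m jog '[230,-0.1,0,0,0,0,0, 230,-0.15,0,0,0,0,0, 230,-0.15,0,0,0,0,0]'
```

```text
clock: 15.02
position: [0.6542, -0.1652, 0.1089]
ee_rot: [0.522, -0.522, 0.477, -0.477]
contact_force: [2.6, -2.2, 1.5]
width: 0.0211
```

```bash
python3 -m jog '[230,-0.1,0,0.05,0,0,0, 230,-0.15,0,0.05,0,0,0, 230,-0.15,0,0.05,0,0,0]';  python3 - <<'E'
from h import *
w=cam("wrist");crop(w,"pics/w12.png",180,90,390,250,3.5)
E
```

```text
clock: 15.4
position: [0.6542, -0.1641, 0.1088]
ee_rot: [-0.522, 0.522, -0.477, 0.477]
contact_force: [1.9, -4.2, 1.8]
width: 0.0213
```

View pics/w12.png

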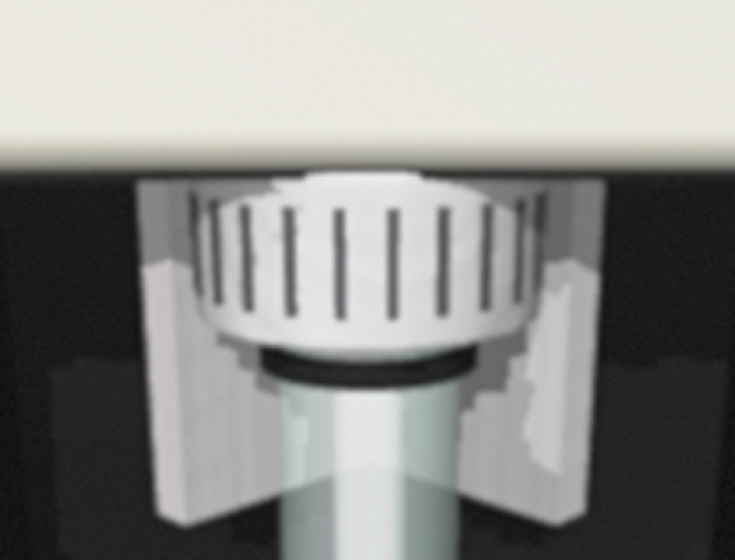

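```bash
python3 -m jog '[230,-0.1,0,0,0,0,0, 230,-0.15,0,0,0,0,0, 230,-0.15,0,0,0,0,0]'
```

```text
clock: 15.82
position: [0.6542, -0.164, 0.1088]
ee_rot: [-0.521, 0.523, -0.476, 0.477]
contact_force: [0.1, -7.2, 1.2]
width: 0.0206
```

```bash
python3 -m jog '[230,0.1,0,0,0,0,0, 230,0.1,0,0,0,0,0, 195,0.1,0,0,0,0,0, 185,0.1,0,0,0,0,0, 170,0.1,0,0,0,0,0, 155,0.1,0,0,0,0,0, 150,0.1,0,0,0,0,0, 150,0.1,0,0,0,0,0]' 20
python3 - <<'E'
from h import *
w=cam("wrist");cv2.imwrite("pics/w13.png",w["color"])
E
```

```text
clock: 16.82
position: [0.6543, -0.163, 0.1087]
ee_rot: [0.522, -0.522, 0.477, -0.477]
contact_force: [-0.4, 0.4, -0.2]
width: 0.0352
```

View pics/w13.png

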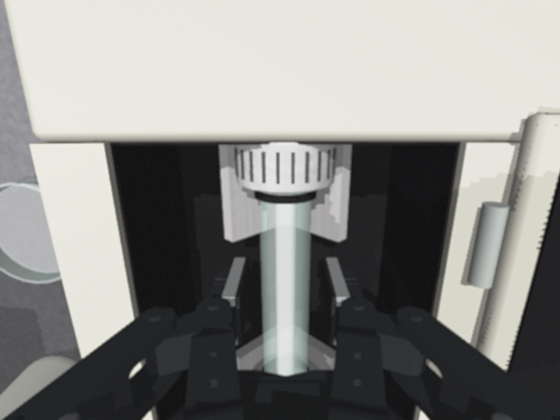

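Released: the barrel sits at u≈285 with clear gaps to both pads. Now I retract straight up and look.

```bash
python3 -m jog '[150,0,-1,0,0,0,0, 150,0,-4,0,0,0,0, 150,0,-8,0,0,0,0, 150,0,-12,0,0,0,0, 150,1,-16,0,0,0,0, 150,1,-20,0,0,0,0, 150,1,-20,0,0,0,0, 150,1,-20,0,0,0,0]' 20
python3 - <<'E'
from h import *
import pickle
w=cam("wrist");cv2.imwrite("pics/w14.png",w["color"]);pickle.dump(w,open("w14.pkl","wb"))
crop(w,"pics/w14c.png",190,110,380,300,3)
a=cam("scene");crop(a,"pics/s14.png",150,210,290,315,5);cv2.imwrite("pics/s14f.png",a["color"])
E
```

```text
clock: 17.88
position: [0.655, -0.173, 0.3087]
ee_rot: [-0.522, 0.522, -0.477, 0.477]
contact_force: [-0.2, 0.1, -0.1]
width: 0.035
```

View pics/w14c.png

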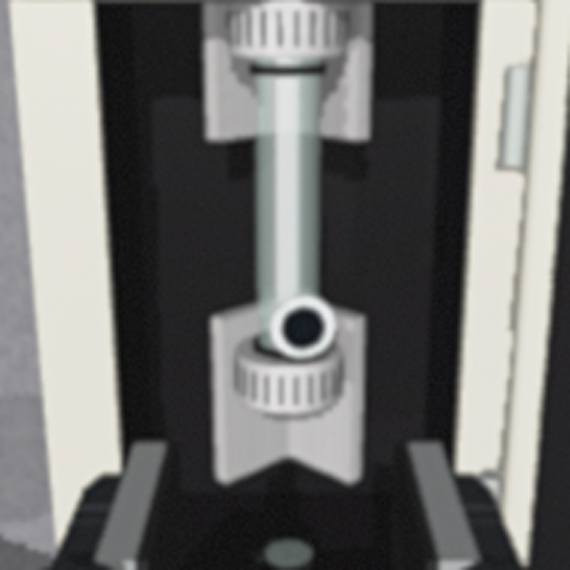

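View pics/s14f.png

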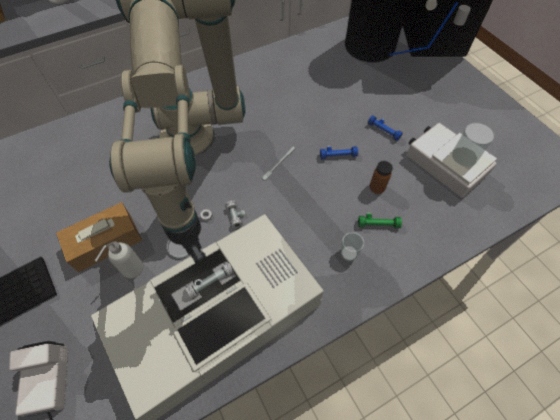

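The tube is seated, but its rim at (291,219) sits right of its axis at (286,219): the neck has leaned. I measure by how much.

```bash
python3 - <<'E'
from h import *
import pickle;w=pickle.load(open("w14.pkl","rb"))
s=get_state();R=rot(s["ee_rot"]);p=s["position"]
def t(u,v,z): return (R.T@(onz(w,(190+u/3,110+v/3),z)-p)*1000).round(1)
print("rim",t(303,326,.158),"axis pts",t(288.5,300,.122),t(289,150,.122), "capNear",t(288.5,385,.14),"capfar",t(289,35,.14))
print("V notch far",t(288,458,.094),"V left near",t(288,128,.094))
print("rim L/R",t(97,0,.145),t(482,0,.145),t(121,470,.145),t(457,470,.145))
E
python3 - <<'E'
import cv2
i=cv2.imread("pics/w14.png");cv2.imwrite("pics/w14d.png",cv2.resize(i[190:260,250:320],None,fx=8,fy=8,interpolation=cv2.INTER_CUBIC))
E
```

```text
rim [ 24.3 149.3   6. ] axis pts [ 27.  185.3   1.5] [-27.2 185.3   1.7] capNear [ 52.6 167.2   1.4] capfar [-66.2 167.4   1.5]
V notch far [104.7 213.2   1.5] V left near [-31.  213.3   1.5]
rim L/R [-76.9 162.6 -57.3] [-76.8 162.2  60.6] [ 83.3 162.3 -58.4] [ 83.4 162.   61.6]
```

View pics/w14d.png

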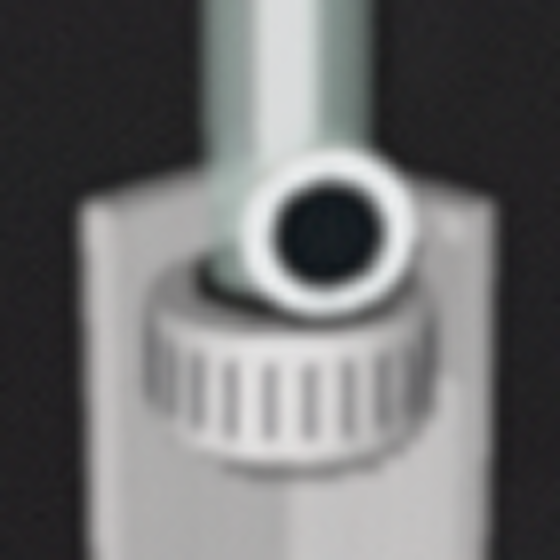

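The neck leans about 7°: inside the 12° limit, but not straight up. I'll straddle the cup with the open jaws and nudge it back gently.

```bash
python3 -m jog '[150,1.2,-0,0.3,0,0,0, 150,2.4,3,0.6,0,0,0, 150,2.4,7,0.6,0,0,0, 150,2.4,11,0.6,0,0,0, 150,2.4,14,0.6,0,0,0, 150,2.4,15.6,0.6,0,0,0, 150,2.4,16.2,0.6,0,0,0, 150,2.4,16.2,0.6,0,0,0]' 20;  python3 - <<'E'
from h import *
w=cam("wrist");cv2.imwrite("pics/w15.png",w["color"])
a=cam("scene");crop(a,"pics/s15.png",150,210,290,315,5)
a=cam("side");crop(a,"pics/d15.png",210,100,350,205,5)
E
```

```text
clock: 18.98
position: [0.664, -0.1968, 0.1473]
ee_rot: [0.522, -0.522, 0.476, -0.477]
contact_force: [0.7, 0.6, 0.3]
width: 0.035
```

View pics/w15.png

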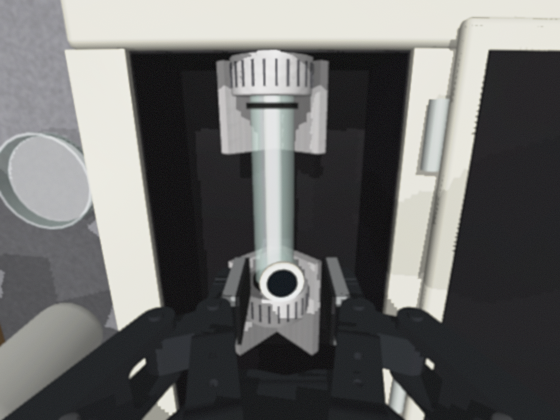

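View pics/s15.png

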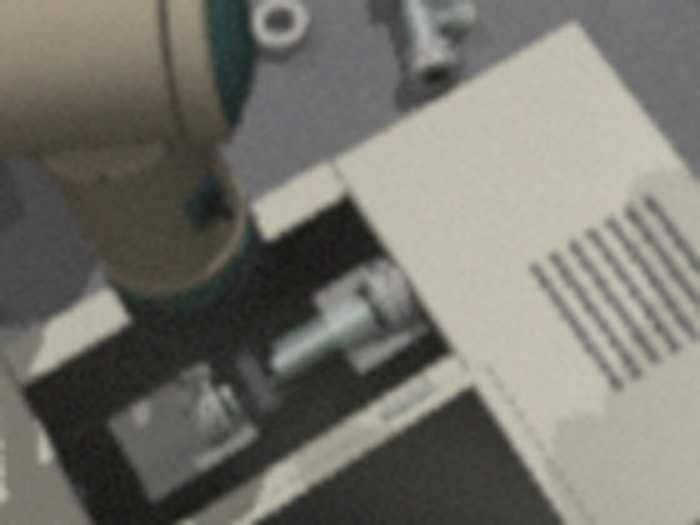

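```bash
python3 -m jog '[150,0,0,-0.4,0,0,0, 150,0,0,-0.8,0,0,0, 150,0,0,-1.0,0,0,0, 150,0,0,-1.15,0,0,0, 150,0,0,-1.25,0,0,0, 150,0,0,-1.3,0,0,0, 150,0,0,-1.3,0,0,0]' 20;  python3 - <<'E'
from h import *
w=cam("wrist");cv2.imwrite("pics/w16.png",w["color"])
E
```

```text
clock: 20.0
position: [0.6507, -0.1977, 0.1469]
ee_rot: [0.522, -0.522, 0.477, -0.477]
contact_force: [1.6, -0.9, 1.5]
width: 0.0351
```

View pics/w16.png

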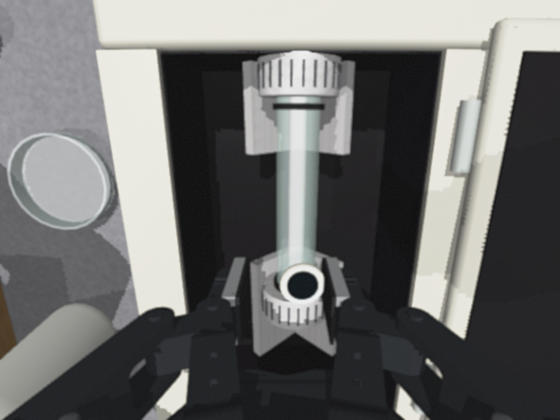

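```bash
python3 -m jog '[150,0,0,0.4,0,0,0, 150,0,0,0.7,0,0,0, 150,0,-3,0.7,0,0,0, 150,-1,-8,0.7,0,0,0, 150,-2,-13,0.7,0,0,0, 150,-2.4,-16.2,0.7,0,0,0, 150,-2.4,-16.2,0.7,0,0,0, 150,-2.4,-16.2,0.7,0,0,0]' 20;  python3 - <<'E'
from h import *
import pickle
w=cam("wrist");pickle.dump(w,open("w17.pkl","wb"))
crop(w,"pics/w17c.png",190,110,380,300,3)
a=cam("scene");crop(a,"pics/s17.png",180,240,250,300,9)
E
```

```text
clock: 21.05
position: [0.6548, -0.173, 0.3073]
ee_rot: [-0.522, 0.523, -0.478, 0.476]
contact_force: [0.4, -0.1, -0.3]
width: 0.0355
```

View pics/w17c.png

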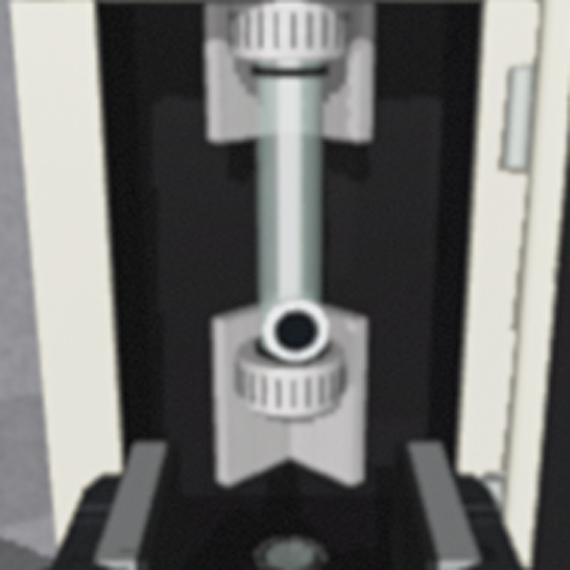

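View pics/s17.png

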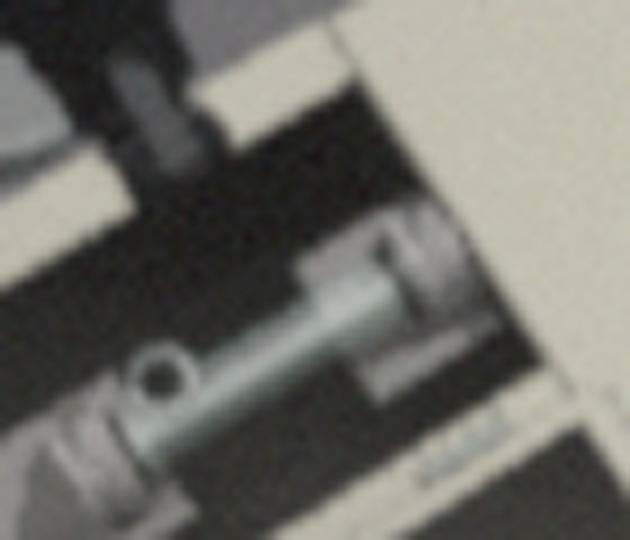

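Run:
```python
from h import *
import pickle
a=pickle.load(open("w14.pkl","rb"));b=pickle.load(open("w17.pkl","rb"))
s=get_state();R=rot(s["ee_rot"]);p=s["position"]
def t(u,v,z): return (R.T@(onz(b,(190+u/3,110+v/3),z)-p)*1000).round(1)
print("rim",t(296,330,.158),"axis",t(290,330,.122),"wall",t(289,1,.145),"w14->")
ga,gb=[cv2.resize(x["color"],None,fx=4,fy=4,interpolation=cv2.INTER_CUBIC) for x in (a,b)]
def tm(u0,v0,u1,v1):
    T=ga[v0*4:v1*4,u0*4:u1*4];S=gb[(v0-6)*4:(v1+6)*4,(u0-6)*4:(u1+6)*4]
    l=cv2.minMaxLoc(cv2.matchTemplate(S,T,cv2.TM_CCOEFF_NORMED));return np.array(l[3])/4-6,l[1]
print("nearcap",tm(266,236,306,250),"orig",tm(258,125-12,300,136),"ring",tm(268,128,302,140),"V",tm(258,258,316,275),"Vleft",tm(255,140,318,162),"rim corner",tm(215,104,235,125))
```

```text
rim [ 24.9 148.4   3.5] axis [ 37.7 184.4   1.8] wall [-76.8 161.6   1.2] w14->
nearcap (array([-0.5,  1. ]), 0.9217758774757385) orig (array([-0.25,  0.5 ]), 0.9501695036888123) ring (array([0.5, 0.5]), 0.9938647747039795) V (array([0.5 , 0.75]), 0.9984201192855835) Vleft (array([0.75, 0.25]), 0.9977242350578308) rim corner (array([0.25, 0.  ]), 0.9993728995323181)
```

Run:
```python
from rig import sign_off,get_state
s=get_state();print(s["clock"],s["contact_force"]);print(sign_off())
```

```text
21.15 [ 0.43247956 -0.82206579  0.59385195]
the job is handed in; nothing more can be done
None
```

I rolled the long tube 37 mm along the bench between loosely straddling fingers until its neck pointed up, then gripped it at 25 N and carried it over. It now lies on the V supports, pushed up to the left end wall and let go. I handed the job in at about 21 s of the 54 s allowed; no verdict is reported.

- **Roll:** after rolling, the wrist view put the neck within about 2° of vertical, before any lift.
- **Neck after release:** it leaned about 7°. That was inside the 12° limit, but I nudged the cup back gently with one finger. It now leans about 2–3°.
- **End wall:** the push against the wall stopped dead at about 7 N. Afterwards the picture puts the cap's end within about 1 mm of the wall. Comparing pictures from before and after the nudge shows no measurable slide (under about 0.5 mm).
- **Seating:** the tube's axis is on the V line within about 0.5 mm.
- **Rest of the bench:** nothing else looks moved in the last full scene picture, taken before the nudge. I did not measure this.
- **Disagreement:** the first chamber measurement fitted best about 5 mm too low. I relied on contact forces for height and for the wall stop instead.

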